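# Load the slide-curing station and start it

### The job

Cure the slides in the blue carrier: set the carrier gently and level, flat on the floor of the curing station's nest, then set the black light cover just as gently and squarely on top of it between the same corner guides. Only when the cover is on and you have let go of it, press the green start button fully down and release it. Do not press the red stop button, and leave the white carrier and everything else on the bench where it is.

Things in the scene. Friction and masses are not known exactly. Their poses are not given: they have to be found in the camera images.
- console: slide-curing station, a low white box 200 (x) x 290 (y) mm with a dark deck 40 mm above the bench. On the deck, centred at (0, +50) mm, is the nest: four silver L-shaped corner guides, 44 mm high. On the other side, centred at y = -95 mm, is a white button panel raised 15 mm above the deck. Fixed. Origin: centre of its underside on the bench; axes along its sides
- nest (a point): centre of the nest's floor on the deck (40 mm above the bench). Clear space between the corner guides 60 mm along its x, 124 mm along its y; guide walls are straight up to 34 mm, then flare outward to 44 mm above the deck. The guides leave the middle 80 mm of each long side (the +x and -x sides) open, so fingers have room there
- blue_carrier: blue slide carrier, a flat tray with three glass slides on top: 56 (x) x 120 (y) x 26 (z) mm, about 0.16 kg; same either way round. Grip it across the 56 mm at the middle of its long sides. Origin: centre of its underside
- cover: black light cover: plate 56 (x) x 120 (y) x 14 (z) mm with an orange grip bar on top, 16 mm thick (x), 70 mm long (y), rising 26 mm above the plate (40 mm overall), about 0.25 kg; same either way round. Origin: centre of its underside
- start_top (a point): centre of the top face of the green START push button, 40 mm wide, in a 56 mm black ring; top 79 mm above the bench when up; moves down with the button. Green and red may be on either of the panel's two places, 90 mm apart
- start (a joint): travel of the green button: 0 = up, 0.008 m = fully down; spring return, about 7 N to hold fully down
- stop_top (a point): centre of the top face of the red STOP button, the same size
- stop (a joint): travel of the red button: 0 = up, 0.008 m = fully down
- white_carrier: white slide carrier, otherwise the same as the blue one (56 x 120 x 26 mm); not needed, leave alone. Origin: centre of its underside
- beaker: clear glass beaker, 76 mm wide, 90 mm tall; origin: centre of its underside; leave alone
- amber_bottle: amber bottle with black cap, 64 mm wide, 140 mm tall; origin: centre of its underside; leave alone
- petri_dishes: two stacked clear petri dishes, 90 mm wide, 34 mm tall; origin: centre of the underside; leave alone
- stain_jar: green glass jar, 60 mm wide, 65 mm tall; origin: centre of its underside; leave alone
- slide_box: closed wooden slide box, 170 (x) x 90 (y) x 35 mm, 0.5 kg; origin: centre of its underside; leave alone
- probe: spatula with black handle lying on the bench, 160 mm long along its x; leave alone
There are look-alikes about, which are no part of the job. There is more than one size of the blue_carrier; the one meant has the size given above.

How it is judged (in metres and radians):
On the way, in this order (a step that is already met when the one before it is completed fails the run):
1. the blue carrier lies flat in the nest and is let go (horizontal distance between blue_carrier and nest below 0.006 m and z of blue_carrier in the frame of nest between -0.004 and 0.004 m and angle between the x axis of blue_carrier and the x axis of nest, either way round below 0.08 rad and angle between blue_carrier's own z axis and vertical below 0.06 rad and contact force between the fingers and blue_carrier below 0.5 N), for 0.2 s.
2. the cover lies flat on the blue carrier in the nest and is let go (horizontal distance between each of blue_carrier, cover and nest below 0.006 m and z of blue_carrier in the frame of nest between -0.004 and 0.004 m and angle between the x axis of each of blue_carrier, cover and the x axis of nest, either way round below 0.08 rad and angle between each of blue_carrier, cover's own z axis and vertical below 0.06 rad and z of cover in the frame of nest between 0.022 and 0.03 m and contact force between the fingers and cover below 0.5 N), for 0.2 s.
3. the green start button is fully down, with carrier and cover in place (horizontal distance between each of blue_carrier, cover and nest below 0.006 m and z of blue_carrier in the frame of nest between -0.004 and 0.004 m and angle between the x axis of each of blue_carrier, cover and the x axis of nest, either way round below 0.08 rad and angle between each of blue_carrier, cover's own z axis and vertical below 0.06 rad and z of cover in the frame of nest between 0.022 and 0.03 m and value of joint start above 0.0068 m), for 0.05 s.
At the end, for the whole second after the job is handed in: Blue carrier flat on the nest floor, cover flat on it, each within 6 mm of the nest centre, 4 mm of its height, 0.08 rad of square, 0.06 rad of level, at rest; the green button, pressed beyond 6.8 of its 8 mm after that, is up again (under 1 mm) (horizontal distance between each of blue_carrier, cover and nest below 0.006 m and z of blue_carrier in the frame of nest between -0.004 and 0.004 m and angle between the x axis of each of blue_carrier, cover and the x axis of nest, either way round below 0.08 rad and angle between each of blue_carrier, cover's own z axis and vertical below 0.06 rad and z of cover in the frame of nest between 0.022 and 0.03 m and value of joint start below 0.001 m and linear speed of each of blue_carrier, cover below 0.02 m/s); the robot touches nothing.
It fails at once if the green button is pressed (over 3 mm) before the cover is on the carrier in the nest and let go (value of joint start above 0.003 m and (not (horizontal distance between each of blue_carrier, cover and nest below 0.006 m and z of blue_carrier in the frame of nest between -0.004 and 0.004 m and angle between the x axis of each of blue_carrier, cover and the x axis of nest, either way round below 0.08 rad and angle between each of blue_carrier, cover's own z axis and vertical below 0.06 rad and z of cover in the frame of nest between 0.022 and 0.03 m) or not (contact force between the fingers and cover below 0.5 N))).
It fails at once if the red stop button is pressed (over 3 mm) (value of joint stop above 0.003 m).
It fails at once if the blue carrier is tipped by more than 0.5 rad (angle between blue_carrier's own z axis and vertical above 0.5 rad).
It fails at once if the blue carrier or the cover is let fall (loose from the fingers and faster than 0.5 m/s, a fall of over about 13 mm) ((contact force between the fingers and blue_carrier below 0.2 N and linear speed of blue_carrier above 0.5 m/s) or (contact force between the fingers and cover below 0.2 N and linear speed of cover above 0.5 m/s)).
It fails at once if the white carrier or another bystander is moved by more than 30 mm (distance of any of white_carrier, beaker, amber_bottle, petri_dishes, stain_jar, slide_box, probe from where it was at the start of the episode above 0.03 m).
It also fails if it takes over 72 s, if anything falls off the work surface, if the arm or the gripper's body presses on something with over 40 N, if the wrist force passes 120 N, or if a joint passes its speed limit or range.

### The arm

A 6-joint arm with a two-finger parallel gripper is mounted at the origin on the work surface. World frame = base frame: x ahead of the robot, y to its left, z up, the work surface at z = 0. Lengths are in mm, angles in degrees, forces in N, time in s.
With the tool pointing down it reaches from about 250 to 800 mm from the base axis. Payload 8.5 kg.
Tool frame: the origin (TCP) lies at the very end of the fingers, on their centre line; the grasp point (between the pads) lies 19 mm behind it; z points along the fingers, y is the direction in which the jaws open and shut (so a half turn about z gives the same grasp; the last joint's range is limited). The gripper opens to 85 mm and grips with 20 to 120 N. Pads are 22 mm wide; open, the fingers measure 114 mm over their backs; the gripper's body (76 mm by 85 mm) begins 54 mm behind the grasp point. The pads swing forward as they close: fully open they stand 13 mm farther back than shut.
Start: joints at [73.797, 13.648, -0.773, 75.585, 0, 90], TCP at [146.485, 504.104, 231.276] pointing down, gripper open.
Joint ranges: [-152.45, 152.45], [-59.26, 108.67], [-65.41, 83.53], [-104.44, 129.93], [-82.83, 76.93], [-180, 180]. Speed limits (degrees/s): [127.2, 127.2, 159.86, 180, 180, 180].

### API

Orientations are given as a 3x3 rotation matrix whose columns are the frame's x, y, z axes.
In Python, from rig import r, optics, workorder gives the robot as it stands.
- The arm moves only by the shell command python3 -m crank 'ROWS' [FORCE]. ROWS is JSON, a list of rows, each a list of 3 entries, a list of its own where there are three numbers: the finger opening in mm, from 0 to 85.4, then the shift along the tool's x, y, z in mm, then the turn about the tool's z in rad. In form: [[grip, [x, y, z], yaw], ...]. A call has 1 to 5 rows; each row shifts and turns the commanded pose from where the row before left it, along the tool's axes as they then stand; what a row does not reach is not made up. A row lasts 1/10 s, in which the tool goes at most 50 mm and 8.59 degrees, less where a joint would pass 70% of its speed; a pose out of reach is approached as far as the arm can. A call is refused whole if a number of a shift passes 50 or a number of a turn 0.15, either way. A call with a gripper value outside its range is refused whole. The fingers move at their own pace and stop on an object; FORCE is the grip in N (left out, the last holds). Time passes only in rows, so rows that do not move let the fingers close. It gives the time, the measured TCP pose, the force and the opening at its end, in the units of the state.
- r.sense(): the state, without advancing time (a new reading comes with each control period).
- optics.read_camera(name): name is "scene" or "side" or "wrist"; returns (picture, depth): 384x512x3 uint8, red, green, blue; 384x512 float32, mm along the optical axis (not along the pixel's ray), 0 where there is no reading.
- optics.camera_model(name): a dict with "mtx" (3x3 intrinsics, pixels), "R" (3x3) and "t" (3): a world point X has camera coordinates R X + t. Camera axes: x right, y down, z forward; pixel columns grow to the right and rows downward; lengths in mm; the calibration is good to about 2 mm. A picture is of the moment at which its call begins: read the wrist's pose just before it. camera_model takes no time and is no camera call; for the wrist camera it gives the pose at the moment of the call.
- workorder.hand_in(): hands the job in, once; it reports no verdict.
The state is a dict: "clock": time; "qpos": joint angles; "qvel": joint speeds; "joint_efforts": joint torques, N m; "tool_pos": TCP position; "ee_rot": TCP orientation; "contact_force": force on the tool from outside, world axes, zero at the start; "moment": the same for the moment, N m; "grip_width": finger opening in mm.
Only numpy, scipy, OpenCV 4.12 (cv2) and the standard library are available. Lean on these libraries where they do the work, as an engineer would, in place of code of your own. Each camera call takes 0.05 s, during which the arm holds its last target. There are 200 camera calls.

## Working session

There is one attempt and no reset: what is moved stays moved. The work goes in short steps, Python scripts to look and compute and a shell command to move; the robot and the scene stay as the last step left them, time stands still between calls to the robot, and variables do not carry over. Pictures are saved under pics/ and viewed, about 8 in all and at most 12, crops included, and the job is handed in when it is done.

```bash
mkdir -p pics; ls
cat > h.py <<'E'
import numpy as np, cv2
from rig import r, optics, workorder
def snap(name,save=None):
    m=optics.camera_model(name); p,d=optics.read_camera(name)
    if save: cv2.imwrite('pics/'+save,p[:,:,::-1])
    return p,d,m
def cloud(d,m):
    v,u=np.mgrid[:d.shape[0],:d.shape[1]]
    K=np.array(m['mtx']);R=np.array(m['R']);t=np.array(m['t'])
    c=np.stack([(u-K[0,2])/K[0,0]*d,(v-K[1,2])/K[1,1]*d,d],-1)
    return (c-t)@R
E
python3 - <<'E'
from h import *
a=[]
for n in ['scene','side']:
    p,d,m=snap(n); np.savez('/tmp/'+n,p=p,d=d,X=cloud(d,m)); a.append(p[:,:,::-1])
    print(n,np.array(m['R']).round(2).tolist(),np.round(m['t']))
cv2.imwrite('pics/a.png',a[0]);cv2.imwrite('pics/b.png',a[1])
s=r.sense();print(s['clock'],s['tool_pos'],np.round(s['ee_rot'],3).tolist(),s['grip_width'],s['contact_force'])
E
```

```text
pics
scene [[0.65, 0.76, -0.01], [0.52, -0.45, -0.73], [-0.55, 0.47, -0.69]] [-291. -279. 2066.]
side [[1.0, -0.05, -0.02], [-0.05, -0.68, -0.73], [0.03, 0.73, -0.68]] [-534.   13. 1757.]
0.1 [146.37679181 503.78858505 230.74252096] [[-0.96, 0.279, -0.0], [0.279, 0.96, -0.001], [0.0, -0.001, -1.0]] 85.55140397164115 [-0.99924262  0.16438574 -0.56574585]
```

View pics/a.png

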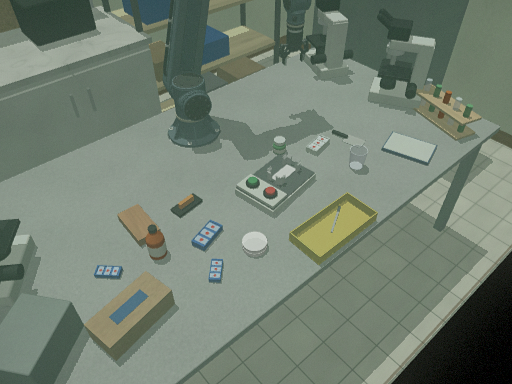

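View pics/b.png

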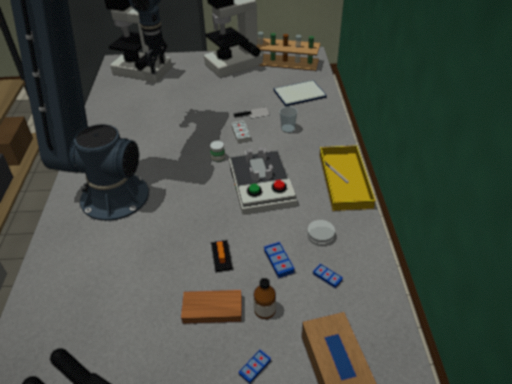

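The scene view shows the console near (275,185), with green at (252,182) and red at (270,191). There are three blue carriers, at (207,234), (216,270) and (109,272), the cover is at (187,205), and the white carrier is at (318,144). Next I'll measure them.

Run:
```python
from h import *
for n in ['scene','side']:
    f=np.load(f'/tmp/{n}.npz');p=f['p'];X=f['X'];d=f['d']
    hsv=cv2.cvtColor(p,cv2.COLOR_RGB2HSV)
    H,S,V=[hsv[...,i].astype(int) for i in range(3)]
    onb=(d>0)&(X[...,0]>100)&(X[...,0]<1000)&(abs(X[...,1])<800)
    bl=onb&(H>95)&(H<125)&(S>110)&(X[...,2]>8)&(X[...,2]<60)
    def comps(mk,lab,close=5,minn=12):
        mk=cv2.morphologyEx(mk.astype(np.uint8),cv2.MORPH_CLOSE,np.ones((close,close)))
        k,L,st,c=cv2.connectedComponentsWithStats(mk)
        for i in range(1,k):
            if st[i,4]<minn: continue
            P=X[(L==i)&onb]; 
            rc=cv2.minAreaRect(P[:,:2].astype(np.float32))
            print(n,lab,c[i].round(),st[i,4],'rect',np.round(rc[0]),np.round(rc[1]),round(rc[2],1),'z',np.percentile(P[:,2],[5,50,95]).round(1))
    comps(bl,'blue')
    comps(onb&(H<20)&(S>170)&(V>100)&(X[...,2]>15)&(X[...,2]<60),'orange',3)
    comps(onb&(H>45)&(H<90)&(S>120)&(X[...,2]>50),'green',3)
    comps(onb&((H<8)|(H>172))&(S>120)&(X[...,2]>50),'red',3)
    comps(onb&(X[...,2]>30)&(X[...,2]<65)&(X[...,0]>300)&(X[...,0]<700)&(X[...,1]>-350)&(X[...,1]<300),'deck',3,60)
```

```text
side blue [279. 260.] 414 rect [ 576. -349.] [ 57. 125.] 18.4 z [13.7 23.  28.5]
side blue [327. 275.] 323 rect [ 721. -419.] [47. 84.] 47.1 z [11.3 16.  21.6]
side blue [255. 366.] 386 rect [ 485. -699.] [86. 41.] 46.1 z [10.7 16.6 20.7]
side orange [220. 250.] 88 rect [ 394. -315.] [18. 74.] 8.5 z [32.9 40.  44.3]
side orange [236. 294.] 22 rect [ 439. -482.] [17. 29.] 43.9 z [30.3 34.6 38.8]
side orange [192. 295.] 18 rect [ 313. -476.] [20. 20.] 32.6 z [30.2 35.6 38.3]
side orange [216. 294.] 39 rect [ 379. -481.] [41. 17.] 2.2 z [30.6 34.8 38.1]
side orange [195. 315.] 22 rect [ 324. -550.] [24. 16.] 35.5 z [31.6 35.3 39.2]
side orange [205. 315.] 21 rect [ 357. -549.] [14. 30.] 79.4 z [31.8 35.5 39.9]
side orange [227. 315.] 20 rect [ 411. -555.] [44. 10.] 13.0 z [32.5 35.3 38.3]
side green [254. 189.] 88 rect [512. -74.] [38. 37.] 58.1 z [65.8 76.8 82.9]
side red [279. 185.] 102 rect [598. -58.] [37. 48.] 22.8 z [65.1 76.7 81.9]
side deck [217. 149.] 194 rect [364. 213.] [57. 97.] 45.4 z [31.5 56.9 67.8]
side deck [261. 179.] 2565 rect [541.  26.] [200. 295.] 9.0 z [32.8 42.  63.2]
side deck [311. 231.] 73 rect [ 690. -251.] [18. 72.] 0.5 z [29.4 33.3 37. ]
side deck [220. 250.] 94 rect [ 393. -315.] [16. 74.] 8.2 z [34.6 39.9 44.3]
```

```bash
python3 -m crank '[[85,[0,0,0],0.138],[85,[0,0,0],0.138],[85,[0,0,0],0.138],[85,[0,0,0],0.138],[85,[0,0,0],0.138]]' 40
python3 -m crank '[[85,[0,0,0],0.138],[85,[0,0,0],0.138],[85,[-47,7,0],0],[85,[-47,7,0],0],[85,[-47,7,0],0]]'
python3 -m crank '[[85,[-47,7,0],0],[85,[-47,7,0],0],[85,[-47,7,0],0],[85,[-47,7,0],0],[85,[-47,7,0],0]]'
python3 -c "
from h import *
f=np.load('/tmp/scene.npz');print((f['d']>0).mean(),f['X'][234,207],f['X'][182,252],f['d'][234,207])
s=r.sense();print(s['tool_pos'],s['qpos'])"
```

```text
clock: 0.6
tool_pos: [146.4, 503.9, 230.9]
ee_rot: [[-0.558, 0.83, -0.0], [0.83, 0.558, -0.001], [-0.001, -0.001, -1.0]]
contact_force: [0.4, -0.9, -0.2]
grip_width: 85.1
clock: 1.1
tool_pos: [211.2, 375.5, 230.7]
ee_rot: [[-0.318, 0.948, -0.0], [0.948, 0.318, -0.001], [-0.001, -0.001, -1.0]]
contact_force: [0.7, -0.4, 0.5]
grip_width: 85.0
clock: 1.6
tool_pos: [318.9, 163.4, 231.3]
ee_rot: [[-0.317, 0.948, 0.0], [0.948, 0.317, 0.0], [-0.0, 0.0, -1.0]]
contact_force: [1.2, 0.1, 0.1]
grip_width: 84.7
0.9553171793619791 [1266.350487   -756.77357847  936.67362078] [1265.98715174 -705.33009995  965.68533296] 366.16602
[318.85123004 163.36377593 231.33663223] [ 2.71349357e+01 -2.86054478e+00 -1.95521707e+01  7.32898239e+01
 -7.65284334e-03  9.86552351e+01]
```

```bash
python3 -m crank '[[85,[-47,7,0],0],[85,[-47,7,0],0],[85,[-47,7,0],0],[85,[-47,7,0],0],[85,[-47,7,0],0]]' >/dev/null
python3 -m crank '[[85,[-47,7,0],0],[85,[-47,7,0],0],[85,[-47,7,0],0],[85,[-47,7,0],0],[85,[-47,7,0],0]]' >/dev/null
python3 -m crank '[[85,[-47,7,0],0],[85,[0,0,0],0],[85,[0,0,0],0]]'
cat >> h.py <<'E'
def rects(p,X,mask,lab,minn=150,close=7):
    mk=cv2.morphologyEx(mask.astype(np.uint8),cv2.MORPH_CLOSE,np.ones((close,close)))
    k,L,st,c=cv2.connectedComponentsWithStats(mk)
    for i in range(1,k):
        if st[i,4]<minn: continue
        P=X[(L==i)&mask]; rc=cv2.minAreaRect(P[:,:2].astype(np.float32))
        print(lab,c[i].round(),st[i,4],'rect',np.round(rc[0],1),np.round(rc[1],1),round(rc[2],1),'mean',P.mean(0).round(1),'z',np.percentile(P[:,2],[5,50,95]).round(1))
E
python3 - <<'E'
from h import *
p,d,m=snap('wrist','c.png');X=cloud(d,m);np.savez('/tmp/w',p=p,d=d,X=X)
hsv=cv2.cvtColor(p,cv2.COLOR_RGB2HSV);H,S,V=[hsv[...,i].astype(int) for i in range(3)]
rects(p,X,(d>0)&(H>95)&(H<125)&(S>110)&(X[...,2]>10),'blue')
rects(p,X,(d>0)&(X[...,2]>19)&(X[...,2]<33),'top')
rects(p,X,(d>0)&(X[...,2]>33)&(X[...,2]<48),'bar')
s=r.sense();print(s['tool_pos'],np.round(-np.array(m['R']).T@m['t']))
E
```

```text
clock: 2.9
tool_pos: [555.0, -301.7, 229.8]
ee_rot: [[-0.315, 0.949, -0.002], [0.949, 0.315, 0.001], [0.002, -0.002, -1.0]]
contact_force: [-0.2, -0.6, -0.1]
grip_width: 85.0
blue [260. 193.] 1981 rect [ 577.4 -345.9] [ 55.4 120.5] 18.5 mean [ 575.9 -341.1   23.3] z [20.5 22.8 26.7]
blue [332. 261.] 546 rect [ 672.1 -363. ] [ 37.6 233.5] 38.0 mean [ 691.7 -397.6   39.5] z [ 12.   16.8 246.3]
blue [ 94. 316.] 4551 rect [ 503.9 -304.9] [32.9 37. ] 75.3 mean [ 502.9 -308.7  294.1] z [266.5 296.2 310.6]
blue [379. 349.] 12395 rect [ 574.1 -289.1] [100.4  27.1] 11.3 mean [ 586.9 -279.   308.9] z [290.1 311.5 323.9]
top [389.   4.] 560 rect [ 625.6 -103. ] [75.1  8.9] 15.4 mean [ 631.7 -101.6   27.4] z [19.9 28.6 32.7]
top [504.  72.] 370 rect [ 787.8 -117.4] [21.5 46.8] 33.8 mean [ 786.3 -117.9   25.2] z [19.6 24.7 32. ]
top [129. 126.] 318 rect [ 401.3 -311.4] [10.9 70.2] 15.8 mean [ 401.1 -309.6   25.9] z [19.6 26.  32.3]
top [402. 160.] 4343 rect [ 725.3 -244.8] [89.4 88.6] 49.0 mean [ 714.8 -242.5   30.6] z [21.7 32.5 33. ]
top [260. 195.] 3961 rect [ 577.  -346.1] [ 56.  120.3] 18.3 mean [ 576.1 -343.4   23.6] z [21.3 23.5 26.4]
top [ 80. 231.] 848 rect [ 369.5 -466. ] [  3.1 167.5] 88.4 mean [ 365.7 -465.9   26.1] z [19.7 26.1 32.4]
top [190. 282.] 251 rect [ 526.9 -501.4] [20.5 59.5] 76.6 mean [ 524.2 -496.3   26.1] z [20.1 26.1 32. ]
bar [401.   3.] 238 rect [638.5 -99. ] [46.5  5.3] 13.4 mean [645.1 -96.7  34.9] z [33.1 34.  39.4]
bar [119. 128.] 1005 rect [ 394.4 -313.3] [16.5 70.1] 7.5 mean [ 395.3 -311.6   39.4] z [35.1 39.8 41.2]
bar [405. 161.] 4270 rect [ 725.5 -245.5] [88.7 88.7] 42.3 mean [ 724.8 -244.2   33.9] z [33.1 33.9 35. ]
bar [ 64. 257.] 6269 rect [ 363.7 -510.3] [ 91.4 161. ] 88.5 mean [ 355.2 -505.7   35.2] z [34.  35.2 36.4]
bar [188. 289.] 316 rect [ 526.9 -501. ] [20.9 59.3] 77.2 mean [ 524.2 -496.3   40.7] z [33.7 40.8 47.5]
[ 554.76118025 -300.73969995  230.5061686 ] [ 530. -227.  373.]
```

View pics/c.png

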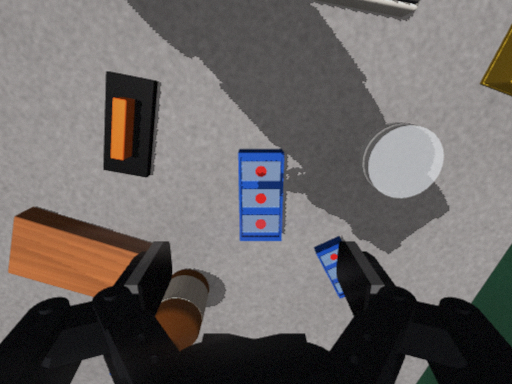

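The wrist view shows the full-size blue carrier at (260,195), measuring 56x120 mm. The cover is at (130,125), the bottle at (185,305), and the smaller look-alike at (332,262). I'll move over the carrier and descend.

```bash
python3 -m crank '[[85,[-25,3.4,42],0],[85,[-25,3.4,42],0],[85,[0,0,45],0],[85,[0,0,0],0],[85,[0,0,0],0]]'
python3 -m crank '[[85,[0,0,30],0],[85,[0,0,30],0],[85,[0,0,20],0],[85,[0,0,13],0],[85,[0,0,0],0]]'
python3 - <<'E'
from h import *
p,d,m=snap('wrist','d.png')
s=r.sense();print(s['tool_pos'],s['contact_force'])
E
```

```text
clock: 3.45
tool_pos: [577.1, -344.9, 103.4]
ee_rot: [[-0.317, 0.948, -0.001], [0.948, 0.317, 0.001], [0.001, -0.001, -1.0]]
contact_force: [1.1, 0.5, 1.8]
grip_width: 84.8
clock: 3.95
tool_pos: [577.9, -345.8, 10.4]
ee_rot: [[-0.317, 0.948, 0.001], [0.948, 0.317, -0.0], [-0.001, 0.0, -1.0]]
contact_force: [0.0, 0.9, 0.2]
grip_width: 84.8
[ 578.33319534 -346.21309107   11.17704017] [ 0.28403004  0.05273192 -0.06915042]
```

View pics/d.png

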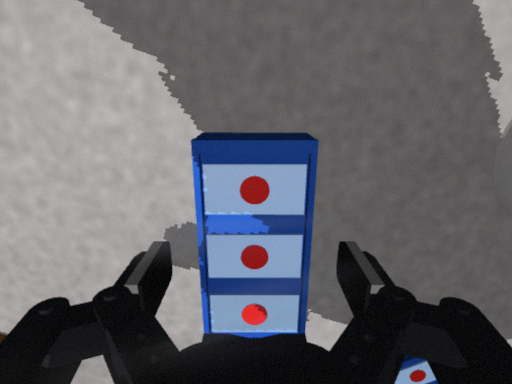

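The jaws straddle the carrier, which is centred near column 255. I'll go down 8 mm and close.

```bash
python3 -m crank '[[85,[0,0,8],0],[85,[0,0,0],0],[40,[0,0,0],0],[40,[0,0,0],0],[40,[0,0,0],0]]' 40
python3 -m crank '[[40,[0,0,0],0],[40,[0,0,0],0],[40,[0,0,0],0],[40,[0,0,0],0]]' 40
python3 -m crank '[[40,[0,0,-10],0],[40,[0,0,-20],0],[40,[0,0,-30],0],[40,[0,0,-40],0],[40,[0,0,-40],0]]' 40
```

```text
clock: 4.5
tool_pos: [577.8, -346.4, 2.0]
ee_rot: [[-0.316, 0.949, 0.001], [0.949, 0.316, -0.001], [-0.001, 0.0, -1.0]]
contact_force: [-0.3, 0.7, 4.1]
grip_width: 55.3
clock: 4.9
tool_pos: [577.8, -346.4, 2.0]
ee_rot: [[-0.316, 0.949, 0.001], [0.949, 0.316, -0.001], [-0.001, 0.0, -1.0]]
contact_force: [-0.7, 0.8, 6.0]
grip_width: 55.1
clock: 5.4
tool_pos: [576.9, -345.9, 142.7]
ee_rot: [[-0.316, 0.949, -0.001], [0.949, 0.316, 0.001], [0.001, -0.001, -1.0]]
contact_force: [0.2, -0.4, -1.4]
grip_width: 55.2
```

```bash
python3 -m crank '[[40,[0,0,-45],0.082],[40,[0,0,-45],0.082],[40,[44.6,3.1,0],0],[40,[44.6,3.1,0],0],[40,[44.6,3.1,0],0]]'
python3 -m crank '[[40,[44.6,3.1,0],0],[40,[44.6,3.1,0],0],[40,[44.6,3.1,0],0],[40,[44.6,3.1,0],0],[40,[0,0,0],0]]'
python3 - <<'E'
from h import *
p,d,m=snap('wrist','e.png');X=cloud(d,m);np.savez('/tmp/w2',p=p,d=d,X=X)
s=r.sense();print(s['tool_pos'],np.round(s['ee_rot'],3).tolist())
hsv=cv2.cvtColor(p,cv2.COLOR_RGB2HSV);H,S,V=[hsv[...,i].astype(int) for i in range(3)]
ok=(d>0)
rects(p,X,ok&(X[...,2]>34)&(X[...,2]<90),'console')
rects(p,X,ok&(X[...,2]>70)&(X[...,2]<90)&(np.hypot(X[...,0]-533,X[...,1]-75)<95),'guides',20,13)
rects(p,X,ok&(H>45)&(H<90)&(S>100)&(X[...,2]>60)&(X[...,2]<90),'green')
rects(p,X,ok&((H<8)|(H>172))&(S>120)&(X[...,2]>60)&(X[...,2]<90),'red')
E
```

```text
clock: 5.9
tool_pos: [565.2, -211.5, 231.9]
ee_rot: [[-0.156, 0.988, 0.001], [0.988, 0.156, -0.0], [-0.0, 0.0, -1.0]]
contact_force: [0.1, 0.6, -1.8]
grip_width: 54.8
clock: 6.4
tool_pos: [548.9, -29.9, 231.9]
ee_rot: [[-0.162, 0.987, -0.0], [0.987, 0.162, 0.001], [0.001, -0.0, -1.0]]
contact_force: [0.5, -0.4, -1.7]
grip_width: 55.2
[549.33870117 -31.9512052  231.91585451] [[-0.161, 0.987, 0.0], [0.987, 0.161, 0.0], [0.0, 0.0, -1.0]]
console [259.  78.] 26979 rect [544.9  15.9] [197.1 247.9] 8.8 mean [539.6  61.5  43.4] z [38.7 40.2 65.5]
console [467. 163.] 3183 rect [795.5  -4.3] [125.4 326.1] 24.7 mean [797.6   1.9  41.2] z [34.9 42.3 45.4]
guides [221.   5.] 141 rect [493.8 118.2] [10.9  7.7] 8.9 mean [494.4 117.   78.4] z [71.1 79.2 83.8]
guides [299.   5.] 151 rect [563.6 128.9] [11.1  8. ] 7.1 mean [563.2 128.   78.9] z [73.2 79.6 83.6]
guides [229. 119.] 489 rect [517.5  21.5] [29.  30.7] 8.3 mean [514.8  19.5  79.8] z [74.  80.7 83.9]
guides [288. 119.] 472 rect [569.6  29.7] [29.1 29.9] 9.5 mean [572.9  28.8  79.7] z [74.1 80.5 83.8]
```

View pics/e.png

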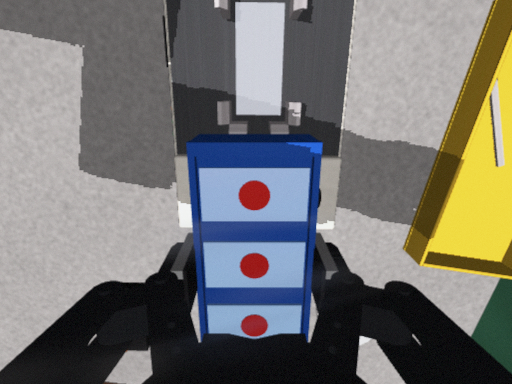

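The view shows the nest guides at (229,119), (288,119) and, cut off at the top edge, (221,5) and (299,5). The held carrier is level. I'll back off a little to see the whole nest.

```bash
python3 -m crank '[[40,[-45,0,0],0],[40,[0,0,0],0],[40,[0,0,0],0]]'
cat > nest.py <<'E'
from h import *
p,d,m=snap('wrist','f.png');X=cloud(d,m)
s=r.sense();R=np.array(s['ee_rot']);T=np.array(s['tool_pos']);print(T.round(1),np.degrees(np.arctan2(R[1,1],R[0,1])).round(2))
ok=(d>0)
hsv=cv2.cvtColor(p,cv2.COLOR_RGB2HSV);H,S,V=[hsv[...,i].astype(int) for i in range(3)]
near=ok&(np.hypot(X[...,0]-533,X[...,1]-75)<95)
for lo in (76,79,81):
    G=X[near&(X[...,2]>lo)&(X[...,2]<90)]
    rc=cv2.minAreaRect(G[:,:2].astype(np.float32));print('guides',lo,len(G),np.round(rc[0],1),np.round(rc[1],1),round(rc[2],2))
rects(p,X,near&(X[...,2]>30)&(X[...,2]<50)&(S<60)&(V>130),'floor insert')
rects(p,X,near&(X[...,2]>72)&(X[...,2]<90),'g',60,3)
D=X[ok&(X[...,2]>36)&(X[...,2]<44)&(X[...,1]>-40)&(abs(X[...,0]-540)<150)]
rc=cv2.minAreaRect(D[:,:2].astype(np.float32));print('deck',np.round(rc[0],1),np.round(rc[1],1),round(rc[2],2))
B=ok&(abs(X[...,0]-T[0])<70)&(abs(X[...,1]-T[1])<100)&(abs(X[...,2]-T[2]-22)<8)&(H>95)&(H<125)
P=(X[B]-T)@R; print('held n',len(P),'x',np.percentile(P[:,0],[0.5,99.5]).round(1),'y',np.percentile(P[:,1],[0.5,50,99.5]).round(1),'z',np.percentile(P[:,2],[5,50,95]).round(1))
f=P[P[:,0]>40];
E
python3 nest.py
```

```text
clock: 6.75
tool_pos: [556.8, -80.5, 231.3]
ee_rot: [[-0.155, 0.988, -0.0], [0.988, 0.155, -0.0], [-0.0, -0.0, -1.0]]
contact_force: [-0.4, 0.3, -1.4]
grip_width: 55.4
[556.7 -79.8 231.3] 8.94
guides 76 953 [543.7  24.6] [81.7 32.8] 8.7
guides 79 748 [543.7  24.6] [81.7 32.8] 8.7
guides 81 567 [543.8  24.4] [81.6 32.7] 8.91
floor insert [258.  32.] 3247 rect [539.5  55.4] [51.  60.7] 9.0 mean [539.3  56.3  40.4] z [39.1 40.4 41.7]
g [226.  63.] 539 rect [515.2  18.1] [21.2 42.3] 46.7 mean [514.6  19.1  80.2] z [74.7 81.2 83.8]
g [289.  64.] 566 rect [572.9  26.8] [42.7 20.9] 60.2 mean [573.   27.6  80.1] z [74.6 81.  84. ]
deck [541.8  33.6] [191.6 105.3] 8.87
held n 22604 x [-42.   59.5] y [-34.4  -0.7  30.6] z [-24.5 -21.5 -19.4]
```

View pics/f.png

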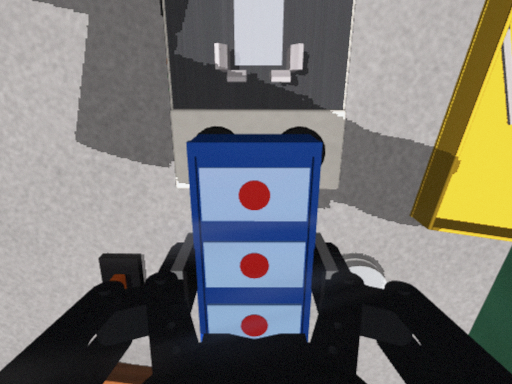

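Wrong way: backing off pushed the nest further up the frame, with the near guides now at (230,65) and (288,65). I'll raise the tool and go forward.

```bash
python3 -m crank '[[40,[45,0,-45],0],[40,[8,0,-45],0],[40,[0,0,0],0],[40,[0,0,0],0]]'
sed -i "s/'f.png'/'g.png'/" nest.py; python3 nest.py
```

```text
clock: 7.2
tool_pos: [550.5, -35.7, 312.6]
ee_rot: [[-0.158, 0.987, 0.002], [0.987, 0.158, -0.0], [-0.001, 0.002, -1.0]]
contact_force: [0.2, 0.2, -1.8]
grip_width: 55.3
[549.9 -35.9 311.3] 9.07
guides 76 897 [535.9  74.8] [ 81.9 134.7] 8.62
guides 79 691 [535.9  74.4] [ 81.9 133.9] 8.62
guides 81 505 [536.3  74.3] [ 81.7 133.1] 9.05
floor insert [257.  59.] 3504 rect [535.4  80.4] [ 51.4 110.1] 8.7 mean [535.4  82.6  40.4] z [38.9 40.4 41.8]
g [227.  10.] 250 rect [500.9 127. ] [28.5 22.4] 9.7 mean [493.6 125.7  79.3] z [73.  80.5 83.7]
g [287.  10.] 263 rect [553.6 135.1] [28.7 22.5] 7.3 mean [560.8 136.2  79.2] z [73.6 80.1 83.8]
g [233. 109.] 308 rect [514.9  18. ] [21.1 43. ] 47.3 mean [515.4  18.5  80. ] z [74.3 80.9 83.7]
g [279. 109.] 311 rect [572.4  26.6] [42.  20.7] 59.1 mean [572.1  27.2  79.9] z [74.1 80.7 84. ]
deck [537.   66.5] [190.4 172.2] 8.79
held n 22584 x [-41.3  60.3] y [-33.8  -0.2  29.6] z [-25.8 -22.7 -20.6]
```

View pics/g.png

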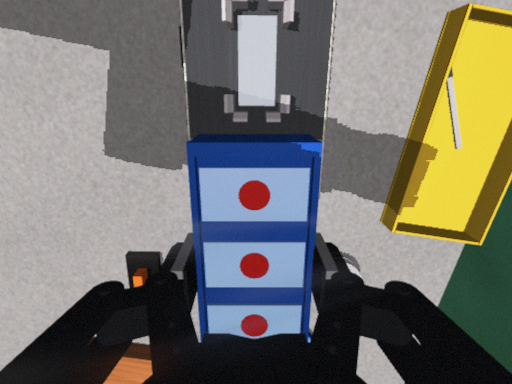

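The whole nest is in view now: guides at rows 10–109, the floor insert at (257,59). The nest centre is about (535.2, 80.6), yaw 8.9°, and the held carrier is centred on the TCP.

```bash
python3 -m crank '[[40,[39,1.2,0],0],[40,[39,1.2,0],0],[40,[39,1.2,0],0],[40,[0,0,45],0],[40,[0,0,45],0]]' >/dev/null
python3 -m crank '[[40,[0,0,45],0],[40,[0,0,45],0],[40,[0,0,25],0],[40,[0,0,0],0],[40,[0,0,0],0]]'
cat > pose.py <<'E'
from h import *
T=[];F=[];A=[]
for i in range(4):
    optics.read_camera('side');s=r.sense();T.append(s['tool_pos']);F.append(s['contact_force']);A.append(np.degrees(np.arctan2(s['ee_rot'][1][1],s['ee_rot'][0][1])))
print(s['clock'],np.mean(T,0).round(2),np.mean(F,0).round(1),np.mean(A).round(2),s['grip_width'])
E
python3 pose.py
```

```text
clock: 8.25
tool_pos: [534.7, 79.7, 106.3]
ee_rot: [[-0.157, 0.988, -0.002], [0.988, 0.157, -0.0], [-0.0, -0.002, -1.0]]
contact_force: [0.9, 0.4, -1.1]
grip_width: 55.1
8.45 [536.09  79.99 107.97] [ 0.5 -0.  -1.5] 9.04 55.19605571641748
```

```bash
python3 -m crank '[[40,[0.4,-0.8,10],0],[40,[0,0,10],0],[40,[0,0,8],0],[40,[0,0,8],0],[40,[0,0,0],0]]'
python3 pose.py
python3 -m crank '[[40,[0,0,6],0],[40,[0,0,6],0],[40,[0,0,0],0]]'
python3 pose.py
```

```text
clock: 8.95
tool_pos: [534.3, 80.3, 69.5]
ee_rot: [[-0.157, 0.988, -0.001], [0.988, 0.157, -0.0], [0.0, -0.001, -1.0]]
contact_force: [1.4, 0.7, -1.6]
grip_width: 55.1
9.15 [534.39  80.27  70.46] [ 0.4  0.4 -2.3] 9.05 55.28103456440078
clock: 9.45
tool_pos: [534.4, 80.3, 57.9]
ee_rot: [[-0.157, 0.988, -0.0], [0.988, 0.157, -0.0], [0.0, -0.0, -1.0]]
contact_force: [2.0, 0.2, -2.7]
grip_width: 55.4
9.65 [534.4   80.26  58.48] [ 2.   0.2 -2.7] 9.05 55.34763528409053
```

```bash
python3 -m crank '[[40,[0,0.6,4],0],[40,[0,0,4],0],[40,[0,0,4],0],[40,[0,0,2],0],[40,[0,0,0],0]]'
python3 pose.py
python3 -m crank '[[40,[0,0,1],0],[40,[0,0,1],0],[40,[0,0,0],0]]'
python3 pose.py
```

```text
clock: 10.15
tool_pos: [534.6, 80.3, 44.2]
ee_rot: [[-0.157, 0.988, -0.001], [0.988, 0.157, -0.0], [-0.0, -0.001, -1.0]]
contact_force: [-0.4, 0.1, -1.9]
grip_width: 55.2
10.35 [534.93  80.35  44.64] [ 0.1  0.3 -1.4] 9.05 55.291265756397934
clock: 10.65
tool_pos: [534.9, 80.4, 42.6]
ee_rot: [[-0.157, 0.988, -0.0], [0.988, 0.157, -0.0], [-0.0, -0.0, -1.0]]
contact_force: [0.0, -0.4, -1.5]
grip_width: 55.0
10.85 [534.96  80.37  42.66] [-0.2  0.2 -1.5] 9.05 55.17281090007368
```

```bash
python3 -m crank '[[40,[0,0,0.5],0],[40,[0,0,0.5],0],[40,[0,0,0],0]]'
python3 pose.py
```

```text
clock: 11.15
tool_pos: [535.1, 80.5, 42.1]
ee_rot: [[-0.157, 0.988, 0.0], [0.988, 0.157, 0.0], [-0.0, 0.0, -1.0]]
contact_force: [-1.8, 0.9, 5.8]
grip_width: 55.1
11.35 [535.04  80.5   42.05] [-2.2  1.5  5.2] 9.06 55.11162737474796
```

Contact with the floor reads 5 N, at the expected height. Release and rise.

```bash
python3 -m crank '[[62,[0,0,0],0],[75,[0,0,0],0],[85,[0,0,0],0],[85,[0,0,0],0],[85,[0,0,0],0]]'
python3 -m crank '[[85,[0,0,-10],0],[85,[0,0,-30],0],[85,[0,0,-45],0],[85,[0,0,-45],0],[85,[0,0,-45],0]]'
python3 -m crank '[[85,[-45,0,-20],0],[85,[-45,0,0],0],[85,[0,0,0],0],[85,[0,0,0],0]]'
cat > nest2.py <<'E'
from h import *
import sys
p,d,m=snap('wrist',sys.argv[1]);X=cloud(d,m)
s=r.sense();print(s['tool_pos'])
ok=(d>0);hsv=cv2.cvtColor(p,cv2.COLOR_RGB2HSV);H,S,V=[hsv[...,i].astype(int) for i in range(3)]
near=ok&(np.hypot(X[...,0]-535,X[...,1]-80)<100)
for lo in (74,79):
    G=X[near&(X[...,2]>lo)&(X[...,2]<90)]
    rc=cv2.minAreaRect(G[:,:2].astype(np.float32));print('guides',lo,len(G),np.round(rc[0],1),np.round(rc[1],1),round(rc[2],2))
rects(p,X,near&(X[...,2]>57)&(X[...,2]<72)&(H>90)&(H<125)&(S>40),'carrier')
P=X[near&(X[...,2]>57)&(X[...,2]<72)&(H>90)&(H<125)]
A=np.c_[P[:,:2]-[535,80],np.ones(len(P))];print('plane',np.linalg.lstsq(A,P[:,2],rcond=None)[0].round(4))
rects(p,X,ok&(H>45)&(H<90)&(S>100)&(X[...,2]>60)&(X[...,2]<90),'green')
rects(p,X,ok&((H<8)|(H>172))&(S>120)&(X[...,2]>60)&(X[...,2]<90)&(X[...,1]<0),'red')
E
python3 nest2.py i.png
```

```text
clock: 11.85
tool_pos: [535.0, 80.3, 41.6]
ee_rot: [[-0.157, 0.988, -0.0], [0.988, 0.157, -0.0], [-0.0, -0.0, -1.0]]
contact_force: [-0.1, 0.3, -0.1]
grip_width: 85.0
clock: 12.35
tool_pos: [534.6, 80.3, 219.3]
ee_rot: [[-0.157, 0.988, 0.0], [0.988, 0.157, -0.0], [-0.0, 0.0, -1.0]]
contact_force: [1.2, -0.3, -0.8]
grip_width: 85.2
clock: 12.75
tool_pos: [549.0, -9.4, 237.3]
ee_rot: [[-0.155, 0.988, 0.0], [0.988, 0.155, 0.0], [0.0, 0.0, -1.0]]
contact_force: [0.7, 0.7, 0.4]
grip_width: 84.9
[548.87476515  -8.52901977 236.97015352]
guides 74 1899 [535.5  78.5] [ 81.9 141. ] 8.68
guides 79 1171 [535.5  78. ] [ 81.9 139.9] 8.68
carrier [253.  74.] 6438 rect [534.2  81.7] [ 57.7 120.8] 9.1 mean [533.4  84.9  63.6] z [61.2 63.4 66.5]
plane [-1.60000e-03  2.40000e-03  6.35715e+01]
green [216. 212.] 1108 rect [511.4 -69.6] [47.  45.1] 61.0 mean [513.2 -66.9  77.8] z [69.2 78.8 80. ]
red [293. 214.] 1020 rect [604.3 -58. ] [39.7 46.7] 38.7 mean [601.1 -54.1  77.4] z [67.5 78.7 80. ]
```

View pics/i.png

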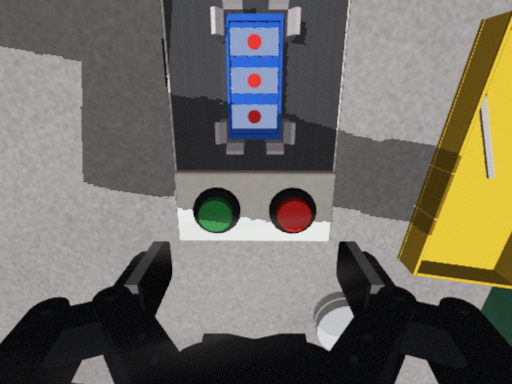

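The carrier sits flat between the guides at (253,75); its fitted top is level and it is centred within about 1 mm. Green is at (216,212), red at (293,214). Next is the cover.

```bash
python3 -m crank '[[85,[-32,-28.6,0],0],[85,[-32,-28.6,0],0],[85,[-32,-28.6,0],0],[85,[-32,-28.6,0],0],[85,[-32,-28.6,0],0]]' >/dev/null
python3 -m crank '[[85,[-32,-28.6,0],0],[85,[-32,-28.6,0],0],[85,[0,0,45],0],[85,[0,0,0],0],[85,[0,0,0],0]]'
cat > cov.py <<'E'
from h import *
p,d,m=snap('wrist','j.png');X=cloud(d,m)
s=r.sense();R=np.array(s['ee_rot']);T=np.array(s['tool_pos']);print(T.round(1),np.degrees(np.arctan2(R[1,1],R[0,1])).round(2))
near=(d>0)&(np.hypot(X[...,0]-394,X[...,1]+313)<85)
rects(p,X,near&(X[...,2]>34)&(X[...,2]<46),'bar',150,3)
rects(p,X,near&(X[...,2]>9)&(X[...,2]<18),'plate',150,3)
P=X[near&(X[...,2]>9)&(X[...,2]<46)];rc=cv2.minAreaRect(P[:,:2].astype(np.float32));print('all',rc)
E
python3 cov.py
```

```text
clock: 13.8
tool_pos: [386.6, -260.0, 191.9]
ee_rot: [[-0.159, 0.987, -0.001], [0.987, 0.159, 0.001], [0.001, -0.001, -1.0]]
contact_force: [0.2, 0.2, 0.1]
grip_width: 84.8
[ 387.5 -260.4  192.9] 9.15
bar [254. 216.] 843 rect [ 393.9 -312.6] [15.9 69.8] 7.5 mean [ 393.6 -310.6   39.8] z [38.2 39.9 41. ]
plate [254. 203.] 3463 rect [ 394.5 -313.1] [ 55.2 120.5] 7.8 mean [ 393.2 -306.6   14. ] z [12.8 14.  15.1]
all ((394.4638671875, -313.1358337402344), (55.243408203125, 120.47065734863281), 7.808038711547852)
```

View pics/j.png

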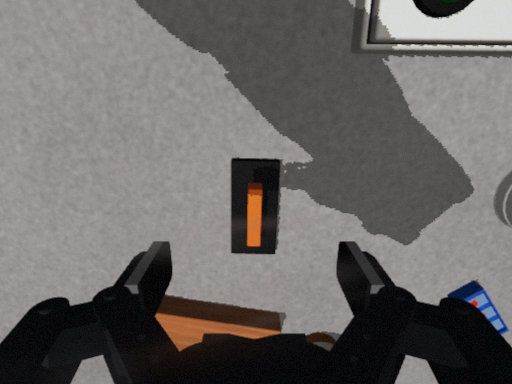

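The cover is at (255,205), plate 55x120, centre (394.3,-313.0), yaw 7.7°, with the bar along the tool's x. I'll centre on it and descend.

```bash
python3 -m crank '[[85,[0,0,0],0.024],[85,[-26.5,-0.2,40],0],[85,[-26.5,-0.2,40],0],[85,[0,0,40],0],[85,[0,0,0],0]]' >/dev/null
python3 pose.py
```

```text
14.55 [ 394.12 -313.56   73.  ] [-0.   0.1  0.5] 7.71 84.99367240970791
```

```bash
python3 -m crank '[[85,[0.5,0.2,20],0],[85,[0,0,20],0],[60,[0,0,10],0],[40,[0,0,6],0],[30,[0,0,0],0]]' 
python3 -m crank '[[5,[0,0,0],0],[5,[0,0,0],0],[5,[0,0,0],0],[5,[0,0,0],0],[5,[0,0,0],0]]' 50
python3 -m crank '[[5,[0,0,0],0],[5,[0,0,0],0],[5,[0,0,0],0]]' 50
python3 pose.py
```

```text
clock: 15.05
tool_pos: [393.8, -313.3, 16.2]
ee_rot: [[-0.134, 0.991, 0.0], [0.991, 0.134, -0.0], [-0.0, 0.0, -1.0]]
contact_force: [-0.1, -0.3, 0.8]
grip_width: 43.5
clock: 15.55
tool_pos: [394.2, -313.8, 16.8]
ee_rot: [[-0.134, 0.991, 0.002], [0.991, 0.134, -0.001], [-0.001, 0.001, -1.0]]
contact_force: [-0.1, 1.6, 6.5]
grip_width: 15.1
clock: 15.85
tool_pos: [394.2, -313.8, 16.8]
ee_rot: [[-0.134, 0.991, 0.002], [0.991, 0.134, -0.001], [-0.001, 0.001, -1.0]]
contact_force: [0.1, 0.6, 5.9]
grip_width: 14.8
16.05 [ 394.18 -313.78   16.77] [0.3 0.5 6. ] 7.68 15.415781171164625
```

```bash
python3 -m crank '[[5,[0,0,-8],0],[5,[0,0,-20],0],[5,[0,0,-40],0],[5,[0,0,-48],0],[5,[0,0,-48],-0.023]]' 
python3 -m crank '[[5,[20,11,0],0],[5,[35,19.2,0],0],[5,[38,20.8,0],0],[5,[38,20.8,0],0],[5,[38,20.8,0],0]]' 
python3 -m crank '[[5,[38,20.8,0],0],[5,[38,20.8,0],0],[5,[38,20.8,0],0],[5,[35,19.2,0],0],[5,[30,16.4,0],0]]' 
python3 -m crank '[[5,[18.8,10.5,0],0],[5,[0,0,0],0],[5,[0,0,0],0]]' 
python3 pose.py
```

```text
clock: 16.55
tool_pos: [392.7, -312.7, 181.7]
ee_rot: [[-0.156, 0.988, -0.001], [0.988, 0.156, 0.001], [0.001, -0.001, -1.0]]
contact_force: [1.1, -0.1, -3.8]
grip_width: 15.1
clock: 17.05
tool_pos: [458.4, -130.3, 180.2]
ee_rot: [[-0.156, 0.988, 0.0], [0.988, 0.156, -0.0], [-0.0, 0.0, -1.0]]
contact_force: [0.6, -0.1, -2.4]
grip_width: 14.6
clock: 17.55
tool_pos: [527.4, 62.3, 180.1]
ee_rot: [[-0.157, 0.988, -0.0], [0.988, 0.157, -0.0], [-0.0, -0.0, -1.0]]
contact_force: [1.0, -0.2, -3.7]
grip_width: 15.2
clock: 17.85
tool_pos: [534.3, 80.6, 179.7]
ee_rot: [[-0.157, 0.988, -0.001], [0.988, 0.157, -0.001], [-0.0, -0.001, -1.0]]
contact_force: [-0.2, -0.1, -3.2]
grip_width: 15.2
18.05 [534.3   79.72 179.79] [ 0.2  0.2 -3.1] 8.96 15.298423188137503
```

```bash
python3 -m crank '[[5,[0.2,0.9,30],0],[5,[0,0,30],0],[5,[0,0,12],0],[5,[0,0,0],0],[5,[0,0,0],0]]' >/dev/null
python3 pose.py
python3 - <<'E'
from h import *
p,d,m=snap('wrist');X=cloud(d,m);s=r.sense();R=np.array(s['ee_rot']);T=np.array(s['tool_pos']);P=(X-T)@R
k=(d>0)&(abs(P[...,2]-3)<5)&(abs(P[...,0])<75)&(abs(P[...,1])<45)
Q=P[k];Q=Q[Q[:,0]>20]
print(len(Q),np.percentile(Q[:,0],[1,99]).round(1),np.percentile(Q[:,1],[1,99]).round(1))
A=np.c_[Q[:,:2],np.ones(len(Q))];print('plane',np.linalg.lstsq(A,Q[:,2],rcond=None)[0].round(4))
for c in (25,35,45,55):
    q=Q[abs(Q[:,0]-c)<4];print(c,np.percentile(q[:,1],[2,98]).round(1))
E
```

```text
18.75 [536.51  80.8  109.02] [ 0.  -0.  -3.1] 8.98 15.303507152770084
7328 [20.6 60.2] [-27.7  27. ]
plane [6.6000e-03 2.0000e-03 2.2903e+00]
25 [-27.4  26.7]
35 [-27.2  26.5]
45 [-27.1  26.3]
55 [-27.1  26.4]
```

```bash
python3 -m crank '[[5,[0,0,2],0],[5,[0,0,0],0],[5,[0,0,0],0]]' >/dev/null
python3 pose.py; python3 -c "
from h import *
s=r.sense();print(np.round(s['qpos'],3),np.round(s['qvel'],2))"
```

```text
19.3 [535.6   80.82 105.66] [-0.1 -0.5 -3.2] 9.0 15.402953011960154
[ 8.5850e+00  1.9371e+01 -1.1824e+01  5.8809e+01 -5.0000e-03  8.9587e+01] [ 0.05 -0.01 -0.16 -0.07  0.01  0.01]
```

```bash
python3 -m crank '[[5,[-0.4,-0.3,5],0],[5,[0,0,4],0],[5,[0,0,4],0],[5,[0,0,0],0]]' >/dev/null
python3 pose.py
python3 -m crank '[[5,[0,0,3],0],[5,[0,0,2],0],[5,[0,0,0],0]]' >/dev/null
python3 pose.py
```

```text
19.9 [535.3   80.34  92.51] [-0.   0.1 -2.9] 9.0 14.66013576869884
20.4 [535.37  80.36  87.61] [-0.1  0.2 -3.2] 9.0 15.302872682710847
```

```bash
python3 -m crank '[[5,[0,0,1.5],0],[5,[0,0,1.5],0],[5,[0,0,0.7],0],[5,[0,0,0],0]]' >/dev/null
python3 pose.py
python3 -m crank '[[5,[0,0,0.5],0],[5,[0,0,0],0]]' >/dev/null
python3 pose.py
python3 -m crank '[[5,[0,0,0.5],0],[5,[0,0,0],0]]' >/dev/null
python3 pose.py
```

```text
21.0 [535.38  80.34  83.94] [ 0.1  0.4 -3. ] 8.99 15.210102760547429
21.4 [535.4   80.34  83.47] [ 0.1  0.3 -3.3] 8.99 14.861848127544095
21.8 [535.38  80.35  82.95] [-0.1 -0.3 -2.9] 9.0 15.149268637799445
```

```bash
python3 -m crank '[[5,[0,0,0.5],0],[5,[0,0,0],0]]' 
python3 -m crank '[[5,[0,0,0.4],0],[5,[0,0,0],0]]' 
python3 pose.py
```

```text
clock: 22.0
tool_pos: [535.4, 80.4, 82.8]
ee_rot: [[-0.156, 0.988, 0.0], [0.988, 0.156, -0.0], [-0.0, 0.0, -1.0]]
contact_force: [-0.4, 0.6, 1.3]
grip_width: 15.5
clock: 22.2
tool_pos: [535.4, 80.4, 82.7]
ee_rot: [[-0.156, 0.988, 0.001], [0.988, 0.156, -0.0], [-0.0, 0.001, -1.0]]
contact_force: [-2.7, 1.0, 8.1]
grip_width: 15.0
22.4 [535.45  80.38  82.78] [-3.3 -0.1  6.9] 9.0 15.20211639453706
```

The cover is seated (6.9 N at 82.8 mm). I'll release, rise, and check from where both the nest and the buttons are visible.

```bash
python3 -m crank '[[20,[0,0,0],0],[35,[0,0,0],0],[50,[0,0,0],0],[50,[0,0,0],0],[50,[0,0,0],0]]'
python3 -m crank '[[50,[0,0,-10],0],[50,[0,0,-30],0],[50,[0,0,-40],0],[50,[0,0,-40],0],[50,[0,0,-40],0]]' >/dev/null
python3 -m crank '[[50,[-45,0,0],0],[50,[-45,0,0],0],[50,[0,0,0],0],[50,[0,0,0],0]]'
sed -i "s/rects(p,X,near&(X\[...,2\]>57).*/rects(p,X,near\&(X[...,2]>73)\&(X[...,2]<84)\&(V<70),'plate')\nrects(p,X,near\&(X[...,2]>98)\&(X[...,2]<112),'bar')/; s/^P=X.*/P=X[near\&(X[...,2]>98)\&(X[...,2]<112)]/" nest2.py
python3 nest2.py k.png
```

```text
clock: 22.9
tool_pos: [535.4, 80.4, 82.0]
ee_rot: [[-0.156, 0.988, -0.0], [0.988, 0.156, -0.0], [-0.0, -0.0, -1.0]]
contact_force: [0.3, -1.1, -0.6]
grip_width: 50.0
clock: 23.8
tool_pos: [549.4, -9.4, 242.6]
ee_rot: [[-0.154, 0.988, 0.0], [0.988, 0.154, 0.0], [0.0, 0.0, -1.0]]
contact_force: [0.2, -0.4, 0.0]
grip_width: 49.9
[549.30823391  -8.53587241 242.45226901]
guides 74 7750 [535.5  78.4] [ 81.9 140.8] 8.63
guides 79 6393 [535.5  78.4] [ 81.9 140.8] 8.63
plate [253.  73.] 5743 rect [534.6  80.4] [ 56.1 120.1] 9.0 mean [533.9  84.6  79.9] z [78.7 79.9 81.1]
bar [254.  76.] 1457 rect [534.6  80.8] [16.  69.1] 8.8 mean [534.5  81.9 105.8] z [104.2 105.8 107. ]
plane [-5.800000e-03 -1.000000e-03  1.057648e+02]
green [215. 211.] 1005 rect [513.7 -69.4] [43.6 43.9] 47.9 mean [513.2 -67.   77.9] z [69.9 78.7 80.1]
red [293. 212.] 990 rect [604.3 -57.8] [40.  46.3] 37.8 mean [601.1 -54.2  77.5] z [67.6 78.7 80. ]
```

View pics/k.png

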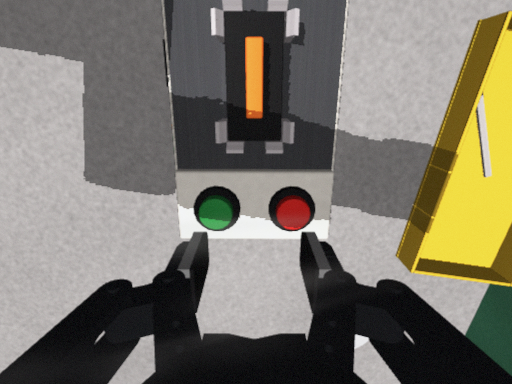

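The cover is flat (plate top 79.9 mm, as it should be) and centred at (253,75) between the guides. Green is at (215,211). I'll shut the fingers and go above green.

```bash
python3 -m crank '[[0,[-27,-22.6,0],0],[0,[-27,-22.6,0],0],[0,[0,0,45],0],[0,[0,0,45],0],[0,[0,0,45],0]]' >/dev/null
python3 -m crank '[[0,[0,0,0],0],[0,[0,0,0],0],[0,[0,0,0],0]]'
python3 pose.py
```

```text
clock: 24.65
tool_pos: [514.9, -68.5, 109.5]
ee_rot: [[-0.157, 0.988, 0.003], [0.988, 0.157, -0.0], [-0.001, 0.003, -1.0]]
contact_force: [0.4, -0.6, -0.0]
grip_width: -0.1
24.85 [514.72 -68.83 109.19] [-0.  -0.   0.2] 9.02 -0.04442446683337841
```

```bash
python3 -m crank '[[0,[0,-1.2,15],0],[0,[0,0,11],0],[0,[0,0,4],0],[0,[0,0,4],0],[0,[0,0,2],0]]'
python3 -m crank '[[0,[0,0,1],0],[0,[0,0,1],0],[0,[0,0,0],0]]'
python3 pose.py
```

```text
clock: 25.35
tool_pos: [511.9, -69.1, 71.2]
ee_rot: [[-0.156, 0.988, -0.0], [0.988, 0.156, -0.0], [-0.0, -0.0, -1.0]]
contact_force: [-3.3, -0.4, 6.5]
grip_width: -0.1
clock: 25.65
tool_pos: [512.0, -69.1, 70.9]
ee_rot: [[-0.156, 0.988, 0.001], [0.988, 0.156, -0.0], [-0.0, 0.001, -1.0]]
contact_force: [-7.4, 0.1, 21.0]
grip_width: -0.3
25.85 [512.03 -69.14  70.86] [-7.7  0.7 21.1] 8.99 -0.22307877575059995
```

The button has bottomed out: 21 N against the 7 N spring, TCP at 70.9. Now I'll release it and retreat, then check.

```bash
python3 -m crank '[[0,[0,0,-5],0],[0,[0,0,-15],0],[0,[0,0,-40],0],[0,[0,0,-45],0],[0,[0,0,-45],0]]'
python3 -m crank '[[0,[27,22,-10],0],[0,[27,22,-10],0],[0,[0,0,0],0],[0,[0,0,0],0]]'
python3 nest2.py l.png; python3 pose.py
python3 - <<'E'
from h import *
p,d,m=snap('side');f=np.load('/tmp/side.npz');df=cv2.absdiff(p,f['p']).max(2)>45
k,L,st,c=cv2.connectedComponentsWithStats(cv2.morphologyEx(df.astype(np.uint8),cv2.MORPH_CLOSE,np.ones((5,5))))
print([(st[i].tolist()) for i in range(1,k) if st[i,4]>30])
E
```

```text
clock: 26.35
tool_pos: [511.8, -69.1, 220.8]
ee_rot: [[-0.156, 0.988, -0.0], [0.988, 0.156, -0.0], [-0.0, -0.0, -1.0]]
contact_force: [0.2, -0.8, -1.0]
grip_width: -0.0
clock: 26.75
tool_pos: [547.3, -8.4, 239.0]
ee_rot: [[-0.158, 0.987, -0.0], [0.987, 0.158, -0.0], [-0.0, -0.0, -1.0]]
contact_force: [-0.2, -0.1, -0.4]
grip_width: 0.0
[546.75350826  -8.97701575 238.70040993]
guides 74 7933 [535.4  78.4] [ 82.  141.6] 8.55
guides 79 6584 [535.4  78.4] [ 82.  141.6] 8.55
plate [256.  74.] 5894 rect [534.6  80.6] [ 56.1 118.8] 8.9 mean [533.8  84.7  79.9] z [78.7 79.9 81.2]
bar [256.  77.] 1449 rect [534.9  80.6] [15.3 69.3] 8.7 mean [534.5  81.9 105.8] z [104.4 105.8 107. ]
plane [-1.280000e-02 -2.700000e-03  1.057755e+02]
green [217. 212.] 1071 rect [514.7 -67.5] [48.5 44.3] 54.1 mean [513.1 -66.9  77.8] z [68.6 78.8 80. ]
red [294. 214.] 1018 rect [603.9 -58.3] [40.  46.4] 31.0 mean [601.  -54.2  77.4] z [67.5 78.6 79.9]
27.0 [546.49  -9.52 238.68] [ 0.1 -0.4  0.1] 8.96 0.15567306598532168
[[12, 0, 52, 75, 2461], [204, 0, 76, 140, 4133], [111, 7, 53, 67, 1109], [32, 54, 196, 148, 8793], [250, 149, 21, 29, 346], [257, 179, 41, 13, 261], [189, 180, 14, 4, 32], [238, 185, 11, 9, 71], [148, 188, 17, 24, 172], [211, 240, 23, 33, 565], [264, 242, 32, 37, 683]]
```

The green button is back up (78.8 mm), the cover is still in place, and the side view shows only the arm, its shadow, the nest and the two moved parts changed. Handing in.

```bash
python3 -c "
from rig import workorder;print(workorder.hand_in())"
```

```text
the job is handed in; nothing more can be done
None
```

I set the blue carrier in the nest, put the cover on it and let go. Then I pressed the green button to its stop and released it, and handed in after about 27 s on the robot's clock. The hand-in reported no verdict.

**Last checks:**
- **Cover:** its plate top is at 79.9 mm (80 expected). It is within about 1 mm of the nest centre and square to it (8.9° against 8.9°). The bar-top fit shows a tilt of about 0.013 rad, against the 0.06 limit.
- **Carrier:** before the cover went on, it was about 1.5 mm from the nest centre and level. Its top read 63.6 mm instead of 66, but it read about 2.5 mm low on the bench too, so I took that as depth error on the slides.
- **Green button:** pressed with 21 N against the 7 N spring, with the fingertips down to 70.9 mm. Its top is now back at 78.8 mm.
- **Red button and bystanders:** the red button's top was unchanged at 78.6 mm. A before/after comparison of the side view showed changes only around the arm, its shadow, the console and the two spots I picked up from. I did not measure the bystanders one by one.

**Disagreements:** the side camera put the nest about 5 mm away from where the wrist camera did, so I used the wrist camera, and the fit confirmed it. The scene camera's depth was unusable, so I ignored it. The carrier brushed a guide with about 2 N on the way in, and I corrected for that.

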